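# Load a post foot into the leaf drill jig

### The arm

A 6-joint arm with a two-finger parallel gripper is mounted at the origin on a cart in front of the work surface, level with it; the furniture and walls round the work are solid. World frame = base frame: x ahead of the robot, y to its left, z up, the work surface at z = 0. Lengths are in m, angles in degrees, forces in N, time in s.
With the tool pointing down it reaches from about 0.4 to 0.825 m from the base axis. Payload 7 kg.
Tool frame: the origin (TCP) lies at the very end of the fingers, on their centre line; the grasp point (between the pads) lies 19 mm behind it (r.grip_depth is the distance from the TCP to the grasp point, in m); z points along the fingers, y is the line along which they close (so a half turn about z gives the same grasp; the last joint's range is limited). The gripper opens to 88 mm and grips with 3 to 60 N. Pads are 19 mm wide; open, the fingers measure 130 mm over their backs; the gripper's body (78 mm by 193 mm) begins 47 mm behind the grasp point.
Start: joints at [-51.446, 20.546, 0.682, 0, -70.136, -16.507], TCP at [0.253, -0.626, 0.227] pointing down, gripper open.
Joint ranges: [-176.03, 176.03], [-82.01, 121.73], [-58.28, 71.71], [-173.87, 95.51], [-174.79, -0.11], [-173.66, 173.66]. Speed limits (degrees/s): [136.94, 136.94, 172.46, 180, 180, 180].

### API

Orientations are given as [roll, pitch, yaw] about the fixed x, y, z axes, in that order (R = Rz(yaw) Ry(pitch) Rx(roll)).
In Python, from plant import r gives the robot as it stands.
- The arm moves only by the tool play_rows, never from a script. Its argument "rows" is a list that holds one entry, the list of rows, each a list of 5 numbers: the closure, from 0 (fully open) to 1 (shut), then the shift along the tool's x, y, z each as a share of 0.5 m, from -1 to 1, then the turn about the tool's z as a share of 1.5 rad, from -1 to 1. A call has exactly 8 rows; each row is the pose to reach, as a shift and turn from the pose commanded when the call began, along the tool's axes at that moment; what a row does not reach only later rows make up. A row lasts 1/12 s, in which the tool goes at most 41.7 mm and 7.16 degrees, less where a joint would pass 70% of its speed; a pose out of reach is approached as far as the arm can. A call with a number of a shift or a turn outside -1 to 1 is refused whole. A call with a gripper value outside its range is refused whole. The fingers move at their own pace and stop on an object; "squeeze" is the grip in N (left out, the last holds). Time passes only in rows, so rows that repeat a pose let the fingers close, or fill a call up. It gives the time, the measured TCP pose, the force, the opening and the grip force at its end, in the units of the state.
- r.get_state(): the state, without advancing time (a new reading comes with each control period).
- r.capture(name): name is "side" or "top"; returns the picture (400x640x3 uint8, red, green, blue); there is no depth.
- r.camera_info(name): a dict with "fovy" (degrees; the focal length in pixels is half the picture's height over the tangent of half this angle, whatever the lens; pixels are square), "cx", "cy" (the principal point, pixels), "k1" (the pictures are not rectified: a ray, as slopes to the right and down, at radius r is drawn at 1 + k1 r^2 times it, then the intrinsics apply), "pose" (4x4, takes a point from camera to world coordinates). Camera axes: x right, y down, z forward; pixel columns grow to the right and rows downward; lengths in m; the calibration is good to about 2 mm. A picture is of the moment at which its call begins. camera_info takes no time and is no camera call.
- r.close_job(): hands the job in; it is judged then, once.
The state is a dict: "time_s": time; "joints": joint angles; "qd": joint speeds; "joint_torque": joint torques, N m; "tcp_pos": TCP position; "eef_rot": TCP orientation; "contact_force": force on the tool from outside, world axes, zero at the start; "moment": the same for the moment, N m; "gripper_width": finger opening in m; "gripper_force": force on a finger pad.
Only numpy, scipy, OpenCV 4.12 (cv2) and the standard library are available. Lean on these libraries where they do the work, as an engineer would, in place of code of your own. Each camera call takes 0.05 s, during which the arm holds its last target. There are 200 camera calls.

### The job

Load the drill jig: swing its hinged leaf (the one with the black T-handle) up and right back until it rests on its stops by itself, then take the post foot off the sloping rest and lower it, without dropping it, flat onto the jig bed with its two holes over the two locating pins, either way round. Let go of the foot, then swing the leaf down again, not letting it fall, until it is fully closed over the foot, and leave the things lying around where they are.

Things in the scene. Friction and masses are not known exactly. Their poses are not given: they have to be found in the camera images.
- drill_jig: green leaf-type drill jig fixed to the table, base 149 (x) x 160 mm, from 52 mm before to 97 mm behind the middle of the bed, its top (the bed) 30 mm above the table. Origin: on the table under the middle of the bed; z up; x from the handle side towards the hinge; y along the hinge. Two inclined stop lugs with rubber pads stand behind the hinge.
- jig_bed (a point): point on the bed surface midway between the two locating pins, 30 mm above the jig's origin; axes as the jig's. The pins stand at jig y = +48 and -48 mm, x = 0; 9 mm diameter, 16 mm tall, cylindrical for the lower 9 mm, then tapering to a 3 mm tip. The closed leaf's underside is 10 mm above the bed.
- leaf (a joint): hinge of the aluminium leaf (0.45 kg; 144 mm wide, 10 mm thick, from 10 to 124 mm from the hinge line, with a 57 x 54 mm window for the foot's tube and four drill bushes). 0 = closed, level over the bed; grows as it opens; 1.88 rad = leaning on its stops past upright. Little friction: short of upright it falls shut when let go, past upright it falls onto the stops and stays.
- leaf_hinge (a point): middle of the leaf's hinge line, 72 mm behind the middle of the bed (jig +x) and 45 mm above the table; the hinge axis runs along the jig's y
- leaf_handle (a point): centre of the leaf's black T-handle: round bar, 18 mm diameter, 44 mm long, along the jig's y, on an 8 mm stem from the middle of the leaf's free edge (edge 30 mm from the bar's centre). It is 154 mm from the hinge line in the plane of the leaf: when closed 82 mm in front of the middle of the bed, 45 mm above the table. Free room at both ends of the bar.
- sloping_rest: small plywood lectern fixed to the table, 104 x 112 mm, 73 mm high at the back. Its board slopes at 32 degrees (0.56 rad): low edge at its own -x side, with a lip, rising towards its +x. Origin on the table under its middle; z up
- post_foot: grey die-cast post foot, 0.35 kg: flange 84 (x) x 130 (y) x 8 mm with two 12 mm holes at y = +48 and -48 mm (x = 0); in its middle a round tube, 30 mm outer diameter, stands along z from 8 to 46 mm. Origin: centre of the flange's underside; z along the tube. At the start it lies on the sloping rest above the lip, its z axis leaning 32 degrees from vertical towards the rest's low edge.
- stain_tin: red tin, 77 mm diameter, 77 mm high, a bystander. Origin: centre of its underside
- tape_measure: tape measure, 89 x 126 x 40 mm, a bystander. Origin: centre of its underside
- pipe_joint_4: die-cast pipe joint, 72 x 40 x 45 mm, a bystander. Origin: centre of its underside
- pipe_joint_6: smaller die-cast pipe joint, 50 x 40 x 28 mm, a bystander. Origin: centre of its underside

How it is judged:
By the outcome, as a careful person would: the job done as asked, in the order asked, and still so for the second after the job is handed in, with the robot touching nothing.
It also fails if it takes over 66 s, if anything falls off the work surface, if the arm or the gripper's body presses on something with over 40 N, if the wrist force passes 120 N, or if a joint passes its speed limit or range.

## Working session

There is one attempt and no reset: what is moved stays moved. The work goes in short steps, Python scripts to look and compute and a tool call to move; the robot and the scene stay as the last step left them, time stands still between calls to the robot, and variables do not carry over. Pictures are saved under pics/ and viewed, at most 10 in all, crops included, and the job is handed in when it is done.

Besides the shell and the picture viewer there is one more tool, called after "Request:" as a command line: name --argument value ..., lists and objects as JSON in quotes. play_rows: Moves the arm, as the interface text tells. Its arguments: {"type":"object","properties":{"rows":{"type":"array","items":{"type":"array","items":{"type":"array","items":{"type":"number"}}}},"squeeze":{"type":"number"}},"required":["rows"]}

```bash
mkdir -p pics; ls; python3 - <<'E'
from plant import r
import cv2
for n in("side","top"):
    im=r.capture(n); cv2.imwrite(f"pics/{n}0.png",im[:,:,::-1])
    c=r.camera_info(n); print(n,c)
print(r.get_state())
E
```

```text
pics
side {'fovy': 42.74380414473117, 'cx': 307.71011829738285, 'cy': 189.23460892822038, 'k1': -0.1364226262784995, 'pose': array([[-0.99778998, -0.04579646,  0.04814398,  0.48252487],
       [-0.0652268 ,  0.53687606, -0.84113587,  1.09653879],
       [ 0.01267369, -0.84241722, -0.53867671,  0.67036448],
       [ 0.        ,  0.        ,  0.        ,  1.        ]])}
top {'fovy': 51.69602880572596, 'cx': 318.16204279157284, 'cy': 196.09861301253247, 'k1': 0.036829078807866726, 'pose': array([[ 0.05682324, -0.97408523,  0.21892714,  0.32432352],
       [-0.99837779, -0.05622882,  0.00894999,  0.15023004],
       [ 0.00359196, -0.21908056, -0.97570016,  1.02834633],
       [ 0.        ,  0.        ,  0.        ,  1.        ]])}
{'time_s': 0.1, 'joints': array([-5.14461887e+01,  2.05883106e+01,  6.40101219e-01, -1.82017144e-02,
       -7.01371986e+01, -1.65070020e+01]), 'qd': array([ 0.03826832, -0.11926217,  0.14670199,  0.05379122,  0.0512189 ,
        0.03560064]), 'joint_torque': array([-1.49534964e-03, -5.84159768e+01,  2.93750060e+01,  7.01540977e+00,
        1.01879615e-02, -9.84885355e-05]), 'tcp_pos': array([ 0.25318494, -0.62524495,  0.22571206]), 'eef_rot': array([ 1.79913250e+02, -7.86296006e-03, -1.57959382e+02]), 'contact_force': array([ 0.09713494, -0.02070145,  0.49427467]), 'moment': array([0.01354687, 0.00991133, 0.02197356]), 'gripper_force': 0.0, 'gripper_width': 0.08742822847574229}
```

View pics/top0.png

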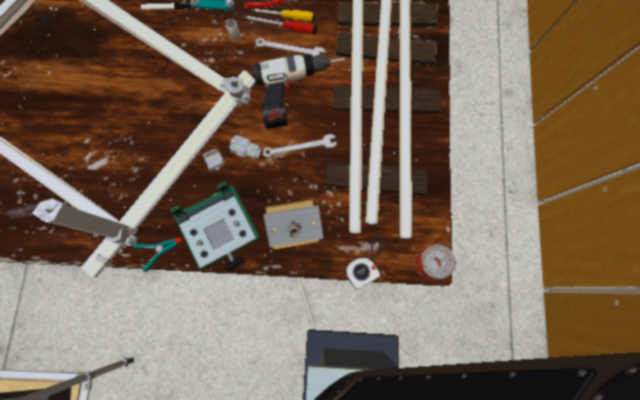

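View pics/side0.png

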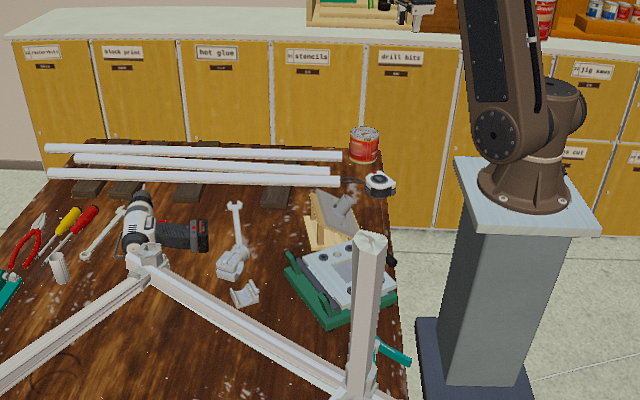

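The top view shows the jig at about (215,232), handle at (233,262), foot on its rest at (293,226), tape at (362,272), tin at (436,262). The side view shows the same, with the jig at (335,285) partly behind a white post. I'll zoom in.

```bash
cat > h.py <<'E'
import numpy as np,cv2
from plant import r
def K(n):
    c=r.camera_info(n); f=200/np.tan(np.radians(c["fovy"]/2))
    return np.array([[f,0,c["cx"]],[0,f,c["cy"]],[0,0,1]]),np.array([c["k1"],0,0,0,0.]),np.array(c["pose"])
def ray(n,uv):
    k,d,P=K(n); p=cv2.undistortPointsIter(np.array(uv,float).reshape(-1,1,2),k,d,None,None,(3,100,1e-10)).reshape(-1,2)
    v=np.c_[p,np.ones(len(p))]@P[:3,:3].T
    return P[:3,3],v/np.linalg.norm(v,axis=1)[:,None]
def onz(n,uv,z):
    o,v=ray(n,uv); return o+v*((z-o[2])/v[:,2])[:,None]
def proj(n,X):
    k,d,P=K(n); M=np.linalg.inv(P)
    return cv2.projectPoints(np.array(X,float).reshape(-1,3),cv2.Rodrigues(M[:3,:3])[0],M[:3,3],k,d)[0].reshape(-1,2)
def tri(a,b):
    o1,v1=ray("top",[a]);o2,v2=ray("side",[b]);v1,v2=v1[0],v2[0]
    A=sum(np.eye(3)-np.outer(v,v) for v in(v1,v2)); B=sum((np.eye(3)-np.outer(v,v))@o for o,v in((o1,v1),(o2,v2)))
    return np.linalg.solve(A,B)
E
python3 - <<'E'
import cv2
a=cv2.imread("pics/top0.png")[170:285,165:335]; cv2.imwrite("pics/t1.png",cv2.resize(a,None,fx=4.7,fy=4.7,interpolation=2))
a=cv2.imread("pics/side0.png")[175:335,275:415]; cv2.imwrite("pics/s1.png",cv2.resize(a,None,fx=3.7,fy=3.7,interpolation=2))
E
```

```text
(no output)
```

View pics/t1.png

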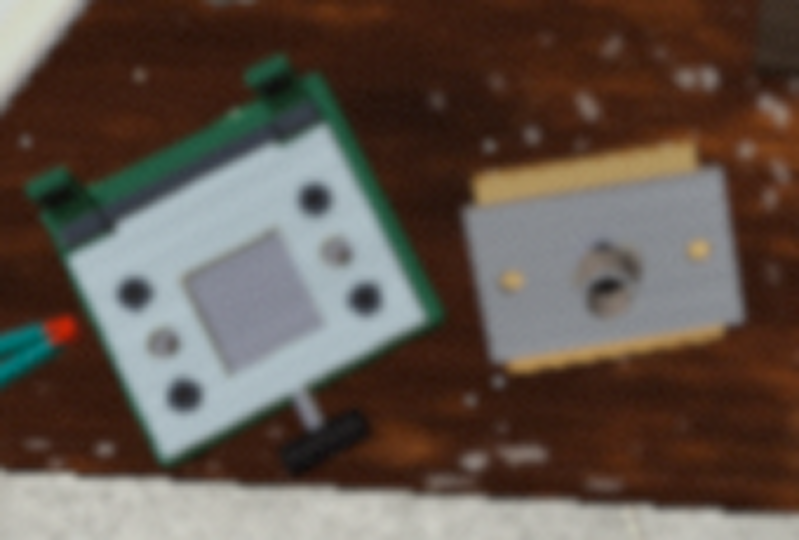

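View pics/s1.png

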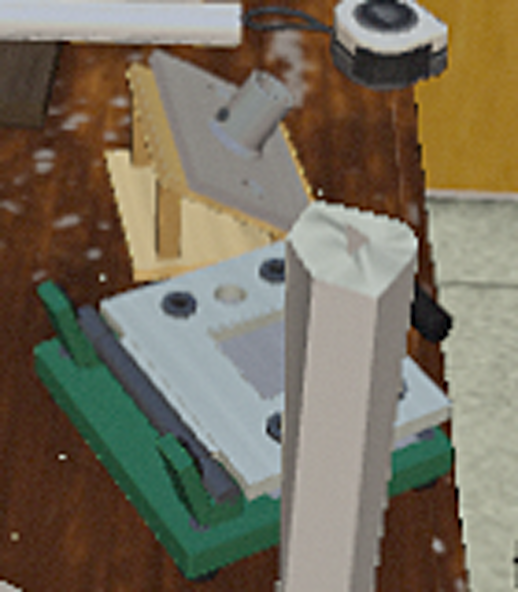

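```bash
cat >> h.py <<'E'
T=lambda p:(np.array(p,float)+.5)/4.7-.5+[165,170]
S=lambda p:(np.array(p,float)+.5)/3.7-.5+[275,175]
E
python3 - <<'E'
from h import *
np.set_printoptions(precision=4,suppress=True)
m=np.array([[62,72],[62,-72],[-52,-72],[-52,72],[-82,0]])/1000
W=np.r_[onz("top",T([[68,255],[328,125],[430,318],[163,465]]),.05),onz("top",T([[327,442]]),.045)][:,:2]
# rigid fit
mc,wc=m.mean(0),W.mean(0);H=(m-mc).T@(W-wc);a=np.arctan2(H[0,1]-H[1,0],H.trace())
R=np.array([[np.cos(a),-np.sin(a)],[np.sin(a),np.cos(a)]]);t=wc-R@mc
print("jig",t,np.degrees(a)); print((m@R.T+t-W)*1000)
print("handle",R@[-.082,0]+t,"hinge",R@[.072,0]+t)
print("tubetop",tri(T([608,290]),S([277,90])))
# flange corners top: far-left, far-right, near-right, near-left
c=T([[463,208],[722,168],[745,322],[492,362]]); cs=S([[152,52]])
print("FR/FL side check",tri(c[1],S([150,52])))
print("NR",tri(c[2],S([283,122])) , "FL",tri(c[0],S([190,187])))
d=c.mean(0)
for z in (.04,.05): print(z,onz("top",[c[0],c[1],c[2],c[3]],z)[:,:2].ravel())
print("post top",tri((45,210),(370,240)),onz("top",[[125,238]],0))
E
```

```text
jig [0.4408 0.3906] 31.837188240105604
[[-1.6543 -1.3271]
 [-0.4162  0.2889]
 [-0.8359  1.5262]
 [ 3.1022 -1.0014]
 [-0.1958  0.5135]]
handle [0.3712 0.3473] hinge [0.502  0.4286]
tubetop [0.4481 0.21   0.0838]
FR/FL side check [0.5184 0.1575 0.0709]
NR [0.4424 0.1419 0.0159] FL [0.4906 0.286  0.0689]
0.04 [0.4943 0.2902 0.523  0.1578 0.4437 0.1416 0.4161 0.2686]
0.05 [0.4926 0.2888 0.521  0.1578 0.4425 0.1417 0.4152 0.2674]
post top [0.4353 0.6314 0.307 ] [[0.4216 0.6303 0.    ]]
```

```bash
cat >> h.py <<'E'
JIG=np.array([.4408,.3906]);JA=31.84
def J(x,y=0):
    a=np.radians(JA);return JIG+[np.cos(a)*x-np.sin(a)*y,np.sin(a)*x+np.cos(a)*y]
def rows(wps,start=None):
    "wps: x,y,z,yaw of TCP; prints tool-frame shares from the pose at call start"
    s=r.get_state(); p0,y0=(s["tcp_pos"],s["eef_rot"][2]) if start is None else (np.array(start[:3]),start[3])
    a=np.radians(y0);X=np.array([np.cos(a),np.sin(a),0]);Y=np.array([np.sin(a),-np.cos(a),0])
    for w in wps:
        d=np.array(w[:3])-p0; dy=(w[3]-y0+180)%360-180
        print([round(float(v),4) for v in (d@X/.5,d@Y/.5,-d[2]/.5,-np.radians(dy)/1.5)])
def st():
    s=r.get_state();print({k:np.round(s[k],4).tolist() for k in("time_s","tcp_pos","eef_rot","contact_force","gripper_width","gripper_force","joints")})
E
python3 - <<'E'
from h import *
from scipy.optimize import least_squares
from scipy.spatial.transform import Rotation as Ro
M=np.array([[42,65,8],[42,-65,8],[-42,-65,8],[-42,65,8],[0,0,46]])/1e3
top=T([[463,208],[722,168],[745,322],[492,362],[606,291]])
side=S([[190,187],[150,52],[279,90]])
def pts(q):
    R=Ro.from_euler("z",q[3])*Ro.from_euler("y",-q[4]); return R.apply(M)+q[:3],R
def res(q):
    P,_=pts(q); return np.r_[(proj("top",P)-top).ravel(),(proj("side",P[[0,1,4]])-side).ravel()]
for fix in(0,1):
    f=(lambda q:res(np.r_[q,.5585])) if fix else res
    q=least_squares(f,[.46,.21,.04,.2]+([] if fix else [.55]),x_scale=.01).x
    print(q, np.round(f(q),1))
    if fix: q=np.r_[q,.5585]
    R=pts(q)[1]; print("yaw",np.degrees(q[3]),"grasp33",q[:3]+R.apply([0,0,.033]))
v=[.5,.0,.23,-158.],
rows([[.5,0,.24,-158.16]])
h=J(-.082);print(h)
rows([[h[0],h[1],.24,-148.16]],[.5,0,.24,-158.16])
E
```

```text
[0.47114296 0.21482442 0.04301557 0.21218308 0.50643369] [ 0.3 -0.2 -0.3 -0.  -0.5 -0.1  0.  -0.3  0.2  0.2  1.2 -0.6  1.4  0.6
 -2.1  0. ]
yaw 12.157195078377285 grasp33 [0.45549491 0.21145342 0.07187341]
[0.47232367 0.21504557 0.04218593 0.21336571] [ 0.2 -0.1 -0.2 -0.  -0.6 -0.8  0.1 -0.9  0.4  0.7  1.3 -1.   1.5  0.3
 -1.8  0.8]
yaw 12.224954504373075 grasp33 [0.45523303 0.21134265 0.07017161]
[-0.9268, 0.9739, -0.0286, 0.0023]
[0.37113898 0.34734098]
[-0.0192, 0.7407, -0.0, -0.1164]
```

Request:
play_rows --rows '[[[0, -0.03, 0.03, 0, 0], [0, -0.09, 0.095, -0.005, 0], [0, -0.15, 0.157, -0.01, 0], [0, -0.21, 0.22, -0.015, 0], [0, -0.27, 0.283, -0.02, 0], [0, -0.33, 0.346, -0.025, 0], [0, -0.39, 0.41, -0.028, 0], [0, -0.45, 0.473, -0.028, 0]]]'

```text
time_s: 0.77
tcp_pos: [0.3681, -0.3331, 0.2406]
eef_rot: [-180.0, 0.0, -158.0]
contact_force: [1.7, -0.3, 0.8]
gripper_width: 0.0873
gripper_force: 0.0
```

Request:
play_rows --rows '[[[0, -0.06, 0.063, 0, 0], [0, -0.12, 0.126, 0, 0], [0, -0.18, 0.189, 0, 0], [0, -0.24, 0.252, 0, 0], [0, -0.3, 0.315, 0, 0], [0, -0.36, 0.378, 0, 0], [0, -0.42, 0.44, 0, 0], [0, -0.476, 0.5, 0, 0]]]'

```text
time_s: 1.43
tcp_pos: [0.4906, -0.0227, 0.2406]
eef_rot: [180.0, 0.0, -157.9]
contact_force: [1.4, -1.4, -0.4]
gripper_width: 0.0878
gripper_force: 0.0
```

Request:
play_rows --rows '[[[0, 0, 0.07, 0, 0], [0, 0, 0.15, 0, -0.02], [0, -0.01, 0.23, 0, -0.04], [0, -0.01, 0.31, 0, -0.06], [0, -0.015, 0.39, 0, -0.08], [0, -0.02, 0.47, 0, -0.1], [0, -0.02, 0.55, 0, -0.116], [0, -0.02, 0.62, 0, -0.116]]]'

```text
time_s: 2.1
tcp_pos: [0.382, 0.2681, 0.2405]
eef_rot: [180.0, 0.0, -147.9]
contact_force: [0.1, 0.3, 0.1]
gripper_width: 0.0876
gripper_force: 0.0
```

```bash
python3 - <<'E'
from h import *
st(); h=J(-.082)
rows([[*h,.12,-148.16],[*h,.028,-148.16]])
E
```

```text
{'time_s': 2.1, 'tcp_pos': [0.382, 0.2681, 0.2405], 'eef_rot': [179.9846, 0.0116, -147.8576], 'contact_force': [0.1488, 0.3282, 0.1145], 'gripper_width': 0.0876, 'gripper_force': 0.0, 'joints': [59.3192, -0.0999, -23.1958, -0.0092, -66.8867, -117.1732]}
[-0.0659, 0.1458, 0.2409, 0.0035]
[-0.0659, 0.1458, 0.4249, 0.0035]
```

Request:
play_rows --rows '[[[0, -0.03, 0.07, 0.03, 0], [0, -0.066, 0.146, 0.08, 0.0035], [0, -0.066, 0.146, 0.16, 0.0035], [0, -0.066, 0.146, 0.24, 0.0035], [0, -0.066, 0.146, 0.31, 0.0035], [0, -0.066, 0.146, 0.37, 0.0035], [0, -0.066, 0.146, 0.41, 0.0035], [0, -0.066, 0.146, 0.429, 0.0035]]]'

```text
time_s: 2.77
tcp_pos: [0.3715, 0.3437, 0.0228]
eef_rot: [-179.9, -0.3, -148.3]
contact_force: [0.3, -0.6, 0.4]
gripper_width: 0.0874
gripper_force: 0.0
```

Request:
play_rows --rows '[[[0, 0, 0, 0, 0], [0.3, 0, 0, 0, 0], [0.6, 0, 0, 0, 0], [0.6, 0, 0, 0, 0], [0.6, 0, 0, 0, 0], [0.6, 0, 0, 0, 0], [0.6, 0, 0, 0, 0], [0.6, 0, 0, 0, 0]]]' --squeeze 20

```text
time_s: 3.43
tcp_pos: [0.3728, 0.3457, 0.0263]
eef_rot: [180.0, 0.0, -148.3]
contact_force: [0.1, 0.1, 1.2]
gripper_width: 0.0468
gripper_force: 0.0
```

```bash
python3 - <<'E'
from h import *
st()
im=r.capture("top");cv2.imwrite("pics/t2.png",cv2.resize(im[170:285,165:335,::-1],None,fx=4.7,fy=4.7,interpolation=2))
s=r.get_state();p=s["tcp_pos"]
H=J(.072);print("hinge",H, np.linalg.norm(p[:2]-H))
E
```

```text
{'time_s': 3.4333, 'tcp_pos': [0.3728, 0.3457, 0.0263], 'eef_rot': [179.9774, 0.0352, -148.2852], 'contact_force': [0.0887, 0.0834, 1.1827], 'gripper_width': 0.0468, 'gripper_force': 0.0, 'joints': [65.0094, 18.0584, -34.1564, 0.0008, -37.7434, -123.2953]}
hinge [0.50196577 0.42858353] 0.15334593760892218
```

View pics/t2.png

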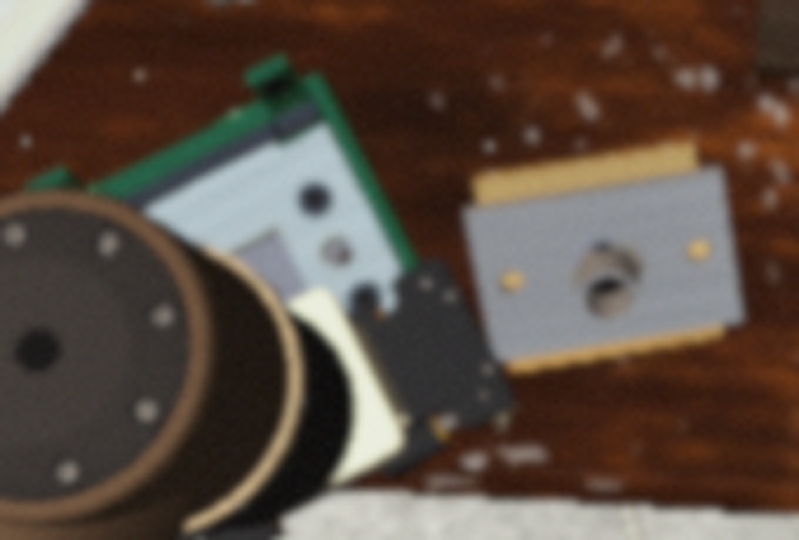

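Request:
play_rows --rows '[[[0.62, 0, 0, 0, 0], [0.62, 0, 0, 0, 0], [0.62, 0, 0, 0, 0], [0.62, 0, 0, 0, 0], [0.62, 0, 0, 0, 0], [0.62, 0, -0.0, -0.003, 0], [0.62, 0, 0, -0.012, 0], [0.62, -0.001, 0, -0.025, 0]]]'

```text
time_s: 4.15
tcp_pos: [0.3727, 0.3469, 0.0382]
eef_rot: [179.9, 0.0, -148.3]
contact_force: [-3.7, 5.3, -3.0]
gripper_width: 0.0441
gripper_force: 20.0
```

```bash
python3 - <<'E'
from h import *
st()
for t in list(np.arange(.08,1.88,.1125)):
    print(round(t,3),round(-.308*(1-np.cos(t)),3),round(-.308*np.sin(t),3))
E
```

```text
{'time_s': 4.15, 'tcp_pos': [0.3727, 0.3469, 0.0382], 'eef_rot': [179.9313, 0.0201, -148.2755], 'contact_force': [-3.7319, 5.3411, -3.0274], 'gripper_width': 0.0441, 'gripper_force': 19.9995, 'joints': [65.0395, 17.0597, -33.4087, -0.0729, -39.4771, -123.2587]}
0.08 -0.001 -0.025
0.192 -0.006 -0.059
0.305 -0.014 -0.092
0.418 -0.026 -0.125
0.53 -0.042 -0.156
0.642 -0.061 -0.185
0.755 -0.084 -0.211
0.867 -0.109 -0.235
0.98 -0.136 -0.256
1.092 -0.166 -0.273
1.205 -0.198 -0.288
1.318 -0.231 -0.298
1.43 -0.265 -0.305
1.543 -0.299 -0.308
1.655 -0.334 -0.307
1.768 -0.368 -0.302
```

Request:
play_rows --rows '[[[0.62, -0.005, 0.001, -0.034, 0], [0.62, -0.013, 0.002, -0.067, 0], [0.62, -0.025, 0.002, -0.1, 0], [0.62, -0.041, 0.002, -0.131, 0], [0.62, -0.06, 0.002, -0.16, 0], [0.62, -0.083, 0.002, -0.186, 0], [0.62, -0.108, 0.002, -0.21, 0], [0.62, -0.135, 0.002, -0.231, 0]]]'

```text
time_s: 4.82
tcp_pos: [0.4295, 0.3823, 0.1544]
eef_rot: [179.9, -0.1, -148.3]
contact_force: [-0.4, 3.6, -5.0]
gripper_width: 0.0438
gripper_force: 20.0
```

Request:
play_rows --rows '[[[0.62, -0.03, 0, -0.017, 0], [0.62, -0.062, 0, -0.032, 0], [0.62, -0.095, 0, -0.042, 0], [0.62, -0.129, 0, -0.049, 0], [0.62, -0.163, 0, -0.052, 0], [0.62, -0.198, 0, -0.051, 0], [0.62, -0.232, 0, -0.046, 0], [0.62, -0.25, 0, -0.042, 0]]]'

```text
time_s: 5.48
tcp_pos: [0.5379, 0.4499, 0.1756]
eef_rot: [179.9, 0.2, -148.3]
contact_force: [-1.4, 4.0, 4.8]
gripper_width: 0.0439
gripper_force: 20.0
```

```bash
python3 - <<'E'
from h import *
st(); p=r.get_state()["tcp_pos"];H=J(.072);a=np.radians(JA);d=(p[:2]-H)
u=d@[np.cos(a),np.sin(a)];v=d@[-np.sin(a),np.cos(a)];z=p[2]+.019-.045;print(u,v,z,np.hypot(u,z),np.arctan2(z,-u))
E
```

```text
{'time_s': 5.4833, 'tcp_pos': [0.5379, 0.4499, 0.1756], 'eef_rot': [179.9382, 0.1522, -148.2552], 'contact_force': [-1.4305, 3.9757, 4.7741], 'gripper_width': 0.0439, 'gripper_force': 20.0011, 'joints': [55.7864, 24.6936, 0.2569, 0.0061, -65.3992, -114.0441]}
0.041764896164863126 -0.0008422584643184347 0.14958027027063614 0.1553015254461409 1.843075965256054
```

Request:
play_rows --rows '[[[0.62, -0.006, 0, 0.002, 0], [0.62, -0.011, 0, 0.004, 0], [0.3, -0.011, 0, 0.004, 0], [0, -0.011, 0, 0.004, 0], [0, -0.011, 0, 0.004, 0], [0, -0.011, 0, 0.004, 0], [0, -0.011, 0, -0.02, 0], [0, -0.011, 0, -0.07, 0]]]'

```text
time_s: 6.15
tcp_pos: [0.5395, 0.4493, 0.2073]
eef_rot: [-179.9, -0.4, -148.3]
contact_force: [0.2, 0.4, -0.6]
gripper_width: 0.0782
gripper_force: 0.0
```

```bash
python3 - <<'E'
from h import *
st(); g=[.4553,.2114]
p=r.get_state()["tcp_pos"]
rows([[p[0],p[1],.24,-167.8],[*g,.24,-167.8],[*g,.1,-167.8],[*g,.052,-167.8]])
rows([[*g,.1,-167.8],[*g,.052,-167.8]],[*g,.24,-167.8])
E
```

```text
{'time_s': 6.15, 'tcp_pos': [0.5395, 0.4493, 0.2073], 'eef_rot': [-179.9029, -0.3564, -148.3082], 'contact_force': [0.2205, 0.3704, -0.5624], 'gripper_width': 0.0782, 'gripper_force': 0.0, 'joints': [55.6059, 23.9323, 3.3224, -0.0594, -69.7552, -113.893]}
[0.0, 0.0, -0.0655, 0.2268]
[0.3933, -0.3163, -0.0655, 0.2268]
[0.3933, -0.3163, 0.2145, 0.2268]
[0.3933, -0.3163, 0.3105, 0.2268]
[0.0, 0.0, 0.28, -0.0]
[0.0, 0.0, 0.376, -0.0]
```

Request:
play_rows --rows '[[[0, 0, 0, -0.06, 0], [0, 0.05, -0.04, -0.065, 0.03], [0, 0.11, -0.09, -0.065, 0.07], [0, 0.17, -0.137, -0.065, 0.11], [0, 0.23, -0.185, -0.065, 0.15], [0, 0.29, -0.233, -0.065, 0.19], [0, 0.35, -0.28, -0.065, 0.22], [0, 0.393, -0.316, -0.065, 0.227]]]'

```text
time_s: 6.82
tcp_pos: [0.4555, 0.2104, 0.2436]
eef_rot: [180.0, 0.1, -168.0]
contact_force: [-0.0, -0.3, -0.2]
gripper_width: 0.0877
gripper_force: 0.0
```

Request:
play_rows --rows '[[[0, 0, 0, 0.06, 0], [0, 0, 0, 0.13, 0], [0, 0, 0, 0.18, 0], [0, 0, 0, 0.2, 0], [0, 0, 0, 0.2, 0], [0, 0, 0, 0.2, 0], [0, 0, 0, 0.2, 0], [0, 0, 0, 0.2, 0]]]'

```text
time_s: 7.48
tcp_pos: [0.4578, 0.214, 0.1442]
eef_rot: [179.9, 0.1, -167.8]
contact_force: [-0.9, 0.5, -0.4]
gripper_width: 0.0878
gripper_force: 0.0
```

```bash
python3 - <<'E'
from h import *
st(); g=[.4553,.2114]
rows([[*g,.052,-167.8]])
im=r.capture("side");cv2.imwrite("pics/s3.png",cv2.resize(im[60:340,250:480,::-1],None,fx=2.1,fy=2.1,interpolation=2))
E
```

```text
{'time_s': 7.4833, 'tcp_pos': [0.4578, 0.214, 0.1442], 'eef_rot': [179.9253, 0.1435, -167.7678], 'contact_force': [-0.8517, 0.5039, -0.412], 'gripper_width': 0.0878, 'gripper_force': 0.0, 'joints': [47.3705, 8.6542, -27.1784, 0.0265, -54.007, -125.1538]}
[0.006, -0.0039, 0.1844, 0.0004]
```

View pics/s3.png

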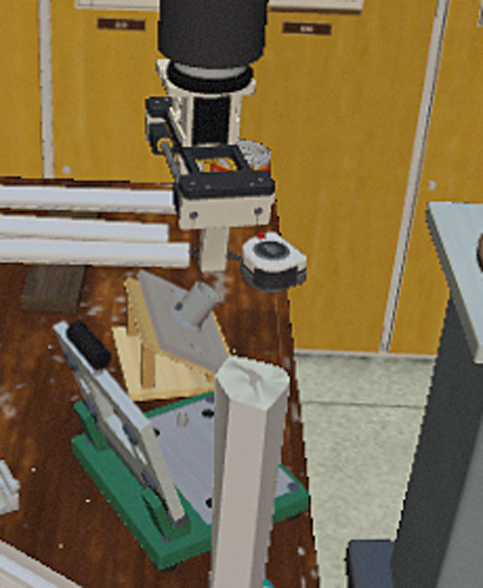

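Request:
play_rows --rows '[[[0, 0.003, -0.002, 0.03, 0], [0, 0.006, -0.004, 0.08, 0], [0, 0.006, -0.004, 0.13, 0], [0, 0.006, -0.004, 0.165, 0], [0, 0.006, -0.004, 0.183, 0], [0.3, 0.006, -0.004, 0.183, 0], [0.6, 0.006, -0.004, 0.183, 0], [0.8, 0.006, -0.004, 0.183, 0]]]' --squeeze 12

```text
time_s: 8.2
tcp_pos: [0.4552, 0.2112, 0.0522]
eef_rot: [180.0, 0.1, -167.8]
contact_force: [-0.0, 0.3, 0.6]
gripper_width: 0.0729
gripper_force: 0.0
```

Request:
play_rows --rows '[[[0.8, 0, 0, 0, 0], [0.8, 0, 0, 0, 0], [0.8, 0, 0, 0, 0], [0.8, 0, 0, 0, 0], [0.8, 0, 0, 0, 0], [0.8, 0, 0, 0, 0], [0.8, 0, 0, 0, 0], [0.8, 0, 0, 0, 0]]]'

```text
time_s: 8.87
tcp_pos: [0.4544, 0.2104, 0.051]
eef_rot: [-180.0, -0.0, -167.8]
contact_force: [0.4, -1.0, 1.3]
gripper_width: 0.0296
gripper_force: 12.0
```

```bash
python3 - <<'E'
from h import *
st()
E
```

```text
{'time_s': 8.8667, 'tcp_pos': [0.4544, 0.2104, 0.051], 'eef_rot': [-179.9894, -0.0021, -167.7833], 'contact_force': [0.4006, -1.0285, 1.2844], 'gripper_width': 0.0296, 'gripper_force': 12.0036, 'joints': [47.3681, 15.2873, -33.7471, 0.0114, -40.9734, -125.16]}
```

Request:
play_rows --rows '[[[0.8, 0, 0, -0.005, 0], [0.8, 0, 0, -0.02, 0], [0.8, 0, 0, -0.045, 0], [0.8, 0, 0, -0.08, 0], [0.8, 0, 0, -0.115, 0], [0.8, 0, 0, -0.15, 0], [0.8, 0, 0, -0.18, 0], [0.8, 0, 0, -0.2, 0]]]'

```text
time_s: 9.53
tcp_pos: [0.4545, 0.2106, 0.1527]
eef_rot: [180.0, 0.1, -167.8]
contact_force: [0.4, 0.0, -4.2]
gripper_width: 0.0295
gripper_force: 12.0
```

Request:
play_rows --rows '[[[0.8, 0, 0, 0, 0], [0.8, 0, 0, 0, 0], [0.8, 0, 0, 0, 0], [0.8, 0, 0, 0, 0], [0.8, 0, 0, 0, 0], [0.8, 0, 0, 0, 0], [0.8, 0, 0, 0, 0], [0.8, 0, 0, 0, 0]]]' --squeeze 8

```text
time_s: 10.2
tcp_pos: [0.4544, 0.2104, 0.1507]
eef_rot: [-180.0, -0.0, -167.8]
contact_force: [-0.0, -0.3, -5.0]
gripper_width: 0.03
gripper_force: 8.0
```

```bash
python3 - <<'E'
from h import *
st()
a=r.capture("side")[120:340,270:430,::-1];b=r.capture("top")[165:285,165:345,::-1]
cv2.imwrite("pics/tb4.png",b)
f=lambda i,s:cv2.resize(i,None,fx=s,fy=s,interpolation=2)
a=f(a,2.4);b=f(b,2.3)
c=np.zeros((max(a.shape[0],b.shape[0]),a.shape[1]+b.shape[1],3),np.uint8);c[:a.shape[0],:a.shape[1]]=a;c[:b.shape[0],a.shape[1]:]=b
cv2.imwrite("pics/c4.png",c);print(c.shape)
E
```

```text
{'time_s': 10.2, 'tcp_pos': [0.4544, 0.2104, 0.1507], 'eef_rot': [-179.982, -0.0233, -167.7908], 'contact_force': [-0.0322, -0.3345, -4.9502], 'gripper_width': 0.03, 'gripper_force': 7.996, 'joints': [47.3716, 7.9277, -27.0764, 0.0016, -55.0253, -125.1633]}
(528, 798, 3)
```

View pics/c4.png

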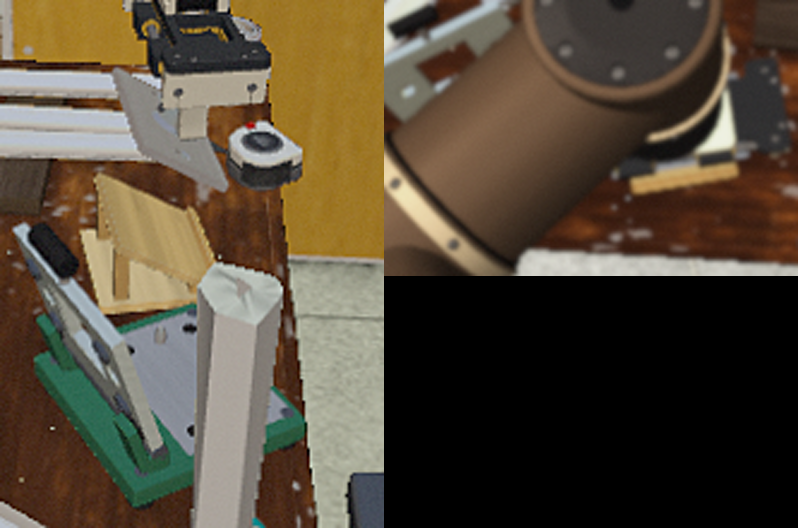

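The foot is held and off the rest, still tilted 32° (side crop (170,130)). The leaf stays open on its stops. I'll level the foot by rotating it in the grip against the back ridge of the rest.

```bash
python3 - <<'E'
from h import *
st()
W=onz("top",T([[474,180],[696,141]]),.073)[:,:2];a=np.radians(12.2);e=np.array([np.cos(a),np.sin(a)]);n=np.array([-e[1],e[0]])
print("ridge",W,"e",W@e,"n",W@n)
p=r.get_state()["tcp_pos"];print("tcp e,n",p[:2]@e,p[:2]@n)
print("pin pred side (-y,+y): tip",proj("side",[[*J(0,-.048),.046],[*J(0,.048),.046],[*J(0,-.048),.03]]))
re=(W@e).mean()
for t in(32,26,20,15,10,5,0,-3):
    c,s=np.cos(np.radians(t)),np.sin(np.radians(t)); ge=re+.03*c-.033*s; gz=.073+.03*s+.033*c
    de=ge-p[:2]@e; print(t,"toolx",round(-de/.5,4),"toolz",round(-(gz-.019-p[2])/.5,4))
E
```

```text
{'time_s': 10.3, 'tcp_pos': [0.4544, 0.2104, 0.1508], 'eef_rot': [-179.9931, -0.012, -167.7961], 'contact_force': [-0.819, -0.5774, -5.0047], 'gripper_width': 0.0296, 'gripper_force': 7.996, 'joints': [47.3717, 7.9128, -27.0706, -0.0015, -55.0304, -125.167]}
ridge [[0.50309693 0.28123778]
 [0.52944125 0.17143758]] e [0.55116745 0.55371331] n [0.16856942 0.05568175]
tcp e,n 0.48858915468262665 0.10967264985951512
pin pred side (-y,+y): tip [[337.94035872 255.78476422]
 [365.92415947 287.00629322]
 [337.5522187  262.22629486]]
32 toolx -0.1436 toolz 0.1059
26 toolx -0.1527 toolz 0.108
20 toolx -0.1615 toolz 0.1111
15 toolx -0.1686 toolz 0.1144
10 toolx -0.1753 toolz 0.1182
5 toolx -0.1817 toolz 0.1227
0 toolx -0.1877 toolz 0.1277
-3 toolx -0.1911 toolz 0.1309
```

Request:
play_rows --rows '[[[0.8, -0.02, 0, 0, 0], [0.8, -0.06, 0, 0.0, 0], [0.8, -0.1, 0, 0.02, 0], [0.8, -0.13, 0, 0.05, 0], [0.8, -0.143, 0, 0.08, 0], [0.8, -0.144, 0, 0.097, 0], [0.8, -0.144, 0, 0.101, 0], [0.8, -0.144, 0, 0.106, 0]]]'

```text
time_s: 10.97
tcp_pos: [0.5246, 0.2254, 0.0976]
eef_rot: [-180.0, -0.1, -167.8]
contact_force: [-0.1, 1.0, -4.0]
gripper_width: 0.0298
gripper_force: 8.0
```

Request:
play_rows --rows '[[[0.8, -0.005, 0, 0.001, 0], [0.8, -0.009, 0, 0.002, 0], [0.8, -0.018, 0, 0.005, 0], [0.8, -0.025, 0, 0.0085, 0], [0.8, -0.032, 0, 0.012, 0], [0.8, -0.038, 0, 0.017, 0], [0.8, -0.044, 0, 0.022, 0], [0.8, -0.047, 0, 0.025, 0]]]'

```text
time_s: 11.63
tcp_pos: [0.5489, 0.2312, 0.0856]
eef_rot: [180.0, 0.1, -167.8]
contact_force: [0.3, 1.4, 0.0]
gripper_width: 0.0296
gripper_force: 8.0
```

```bash
python3 - <<'E'
from h import *
st()
im=r.capture("side")[:,:,::-1]; cv2.imwrite("pics/side5.png",im)
a=cv2.resize(im[150:230,270:370],None,fx=7,fy=7,interpolation=2);cv2.imwrite("pics/s5.png",a)
E
```

```text
{'time_s': 11.6333, 'tcp_pos': [0.5489, 0.2312, 0.0856], 'eef_rot': [179.9719, 0.0886, -167.7855], 'contact_force': [0.3494, 1.3794, 0.0138], 'gripper_width': 0.0296, 'gripper_force': 8.0, 'joints': [41.6433, 20.3456, -19.871, 0.0249, -49.6924, -119.4448]}
```

View pics/s5.png

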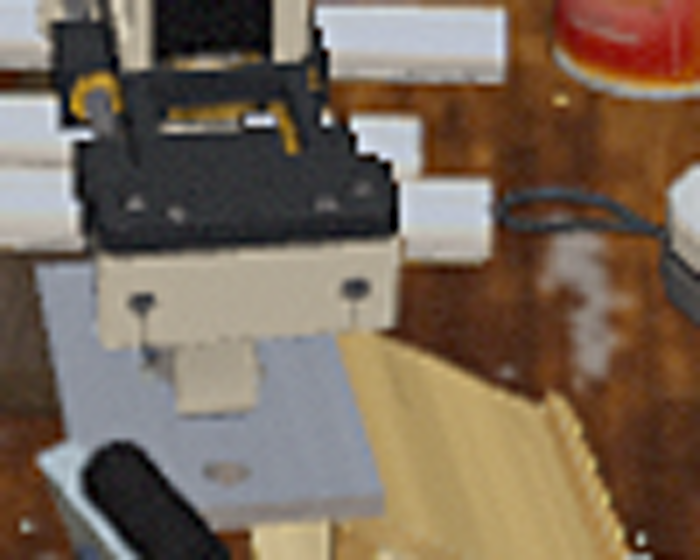

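The flange now looks about level. Hole at crop (227,472), corners at (385,488) and (38,268).

```bash
cat > fit.py <<'E'
from h import *
from scipy.optimize import least_squares
s=r.get_state();G=s["tcp_pos"]+[0,0,.019];a=np.radians(12.2)
B=np.array([[np.cos(a),-np.sin(a),0],[np.sin(a),np.cos(a),0],[0,0,1]])
M=np.array([[42,-65,8],[-42,65,8],[0,48,8]])/1e3
px=(np.array([[38,268],[385,488],[227,472]])+.5)/7-.5+[270,150]
def P(q): # dx, tilt, s, dn
    c,sn=np.cos(q[1]),np.sin(q[1]); R=np.array([[c,0,-sn],[0,1,0],[sn,0,c]])
    return ((M-[0,0,q[2]])@R.T+[q[0],0 if len(q)<4 else q[3],0])@B.T+G
for x0 in([0,0,.033],[0,0,.033,0]):
    q=least_squares(lambda q:(proj("side",P(q))-px).ravel(),x0,x_scale=.01)
    print(np.round(q.x*1000,1),"tilt",np.degrees(q.x[1]),np.round(q.fun,2))
E
python3 fit.py; python3 - <<'E'
from h import *
im=cv2.imread("pics/side5.png");k=cv2.resize(im[235:285,315:385],None,fx=8,fy=8,interpolation=2)
cv2.imwrite("pics/pin.png",k)
E
```

```text
[  1.8 -28.5  30.5] tilt -1.6352291229125229 [ 0.3   0.2  -0.19  0.21 -0.09 -0.41]
[  3.5 -41.5  22.5  11.5] tilt -2.3791327459375253 [-0.03  0.16  0.13  0.14 -0.1  -0.29]
```

View pics/pin.png

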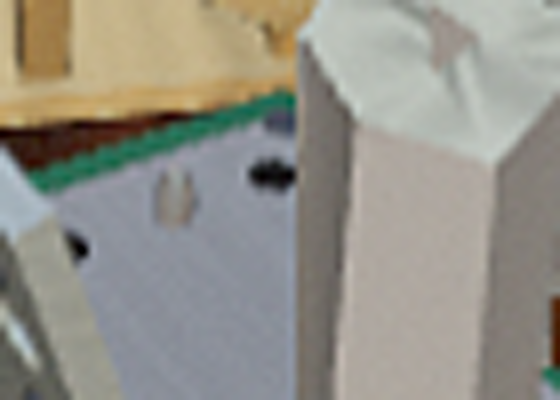

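Pin at full-image tip (336.4,255.2), base (336.5,261.9).

```bash
python3 - <<'E'
from h import *
a=np.radians(JA);U=np.array([[np.cos(a),np.sin(a)],[-np.sin(a),np.cos(a)]])
W=np.r_[onz("side",[[336.4,255.2]],.046),onz("side",[[336.5,261.9]],.03)]
print("pin dev in jig axes mm",((W[:,:2]-J(0,-.048))@U.T)*1000)
# top view of bushes/window in leaf for a jig centre check: window corners centre, bushes
b=onz("top",T([[314,199],[135,293],[365,298],[184,396],[337,251],[163,343]]),.05)[:,:2]
print(((b-JIG)@U.T*1000).round(1))
st();g=J(0)
p=r.get_state()["tcp_pos"]
rows([[p[0],p[1],.14,-148.16],[*g,.14,-148.16]])
E
```

```text
pin dev in jig axes mm [[ 1.71246143 -2.82015333]
 [ 1.29888784 -1.74597738]]
[[ 30.8 -49.2]
 [ 30.4  50.8]
 [-27.3 -49.5]
 [-28.3  51.1]
 [  1.  -47.7]
 [  0.7  49.1]]
{'time_s': 11.6833, 'tcp_pos': [0.549, 0.2313, 0.0853], 'eef_rot': [179.9767, 0.0867, -167.7835], 'contact_force': [2.7156, 0.6517, 0.2031], 'gripper_width': 0.0296, 'gripper_force': 8.0, 'joints': [41.642, 20.3691, -19.8705, 0.0292, -49.6735, -119.4445]}
[0.0, 0.0, -0.1093, -0.2283]
[0.144, 0.3572, -0.1093, -0.2283]
```

Request:
play_rows --rows '[[[0.8, 0, 0, -0.015, 0], [0.8, 0, 0, -0.05, -0.03], [0.8, 0.0, 0, -0.085, -0.08], [0.8, 0.0, 0, -0.109, -0.13], [0.8, 0, 0, -0.109, -0.18], [0.8, 0, 0, -0.109, -0.22], [0.8, 0.01, 0.02, -0.109, -0.228], [0.8, 0.03, 0.06, -0.109, -0.228]]]'

```text
time_s: 12.35
tcp_pos: [0.5264, 0.2556, 0.1398]
eef_rot: [-180.0, -0.1, -148.3]
contact_force: [0.4, 1.7, -4.1]
gripper_width: 0.0295
gripper_force: 8.0
```

```bash
python3 - <<'E'
from h import *
st();g=J(-.0002,-.0004)
rows([[*g,.14,-148.16],[*g,.07,-148.16]])
E
```

```text
{'time_s': 12.35, 'tcp_pos': [0.5264, 0.2556, 0.1398], 'eef_rot': [-179.9853, -0.0819, -148.3392], 'contact_force': [0.3584, 1.7131, -4.1198], 'gripper_width': 0.0295, 'gripper_force': 7.9984, 'joints': [45.0253, 16.2756, -17.6102, -0.0056, -56.1973, -103.3614]}
[0.0045, 0.3189, -0.0005, -0.0021]
[0.0045, 0.3189, 0.1395, -0.0021]
```

Request:
play_rows --rows '[[[0.8, 0.0, 0.03, 0, 0], [0.8, 0.002, 0.09, 0.0, 0], [0.8, 0.003, 0.16, 0, 0], [0.8, 0.004, 0.22, 0, 0], [0.8, 0.004, 0.27, 0.02, 0], [0.8, 0.0045, 0.305, 0.06, -0.002], [0.8, 0.0045, 0.319, 0.1, -0.002], [0.8, 0.0045, 0.319, 0.13, -0.002]]]'

```text
time_s: 13.02
tcp_pos: [0.4385, 0.3923, 0.0735]
eef_rot: [-180.0, -0.1, -148.0]
contact_force: [0.1, -0.7, -4.4]
gripper_width: 0.0298
gripper_force: 8.0
```

Request:
play_rows --rows '[[[0.8, 0, 0, 0.012, 0], [0.8, 0, 0, 0.015, 0], [0.8, 0, 0, 0.015, 0], [0.8, 0, 0, 0.015, 0], [0.8, 0, 0, 0.015, 0], [0.8, 0, 0, 0.015, 0], [0.8, 0, 0, 0.015, 0], [0.8, 0, 0, 0.015, 0]]]'

```text
time_s: 13.68
tcp_pos: [0.441, 0.3912, 0.068]
eef_rot: [180.0, 0.0, -148.0]
contact_force: [0.3, -0.2, -4.8]
gripper_width: 0.03
gripper_force: 8.0
```

```bash
python3 - <<'E'
from h import *
st();g=J(-.0002,-.0004)
rows([[*g,.056,-148.16],[*g,.043,-148.16]])
E
```

```text
{'time_s': 13.6833, 'tcp_pos': [0.441, 0.3912, 0.068], 'eef_rot': [179.9781, 0.0403, -148.0491], 'contact_force': [0.2951, -0.2297, -4.7943], 'gripper_width': 0.03, 'gripper_force': 7.9989, 'joints': [60.5621, 21.0637, -21.6014, 0.0001, -47.2891, -118.6113]}
[0.0014, -0.0016, 0.0239, 0.0013]
[0.0014, -0.0016, 0.0499, 0.0013]
```

Request:
play_rows --rows '[[[0.8, 0.0014, -0.0016, 0.003, 0.001], [0.8, 0.0014, -0.0016, 0.006, 0.001], [0.8, 0.0014, -0.0016, 0.01, 0.001], [0.8, 0.0014, -0.0016, 0.014, 0.001], [0.8, 0.0014, -0.0016, 0.018, 0.001], [0.8, 0.0014, -0.0016, 0.022, 0.001], [0.8, 0.0014, -0.0016, 0.026, 0.001], [0.8, 0.0014, -0.0016, 0.028, 0.001]]]'

```text
time_s: 14.35
tcp_pos: [0.4405, 0.39, 0.053]
eef_rot: [-180.0, -0.0, -148.1]
contact_force: [-0.1, -0.8, -4.2]
gripper_width: 0.0298
gripper_force: 8.0
```

Request:
play_rows --rows '[[[0.8, 0, 0, 0.002, 0], [0.8, 0, 0, 0.004, 0], [0.8, 0, 0, 0.006, 0], [0.8, 0, 0, 0.008, 0], [0.8, 0, 0, 0.008, 0], [0.8, 0, 0, 0.008, 0], [0.8, 0, 0, 0.008, 0], [0.8, 0, 0, 0.008, 0]]]'

```text
time_s: 15.02
tcp_pos: [0.4407, 0.3902, 0.0495]
eef_rot: [180.0, 0.0, -148.1]
contact_force: [-0.6, 0.5, -4.7]
gripper_width: 0.0295
gripper_force: 8.0
```

```bash
python3 - <<'E'
from h import *
st();print(r.get_state()["moment"])
a=np.radians(JA);U=np.array([[np.cos(a),np.sin(a)],[-np.sin(a),np.cos(a)]])
s=r.get_state();print("jig xy",U@(s["tcp_pos"][:2]-JIG)*1000,"F jig",U@s["contact_force"][:2])
E
```

```text
{'time_s': 15.0167, 'tcp_pos': [0.4407, 0.3902, 0.0495], 'eef_rot': [179.9964, 0.0091, -148.1119], 'contact_force': [-0.6432, 0.4794, -4.7478], 'gripper_width': 0.0295, 'gripper_force': 7.9989, 'joints': [60.5424, 22.322, -22.6666, 0.0017, -45.0017, -118.6556]}
[ 0.0142047   0.03094603 -0.00697101]
jig xy [-0.34334982 -0.28307372] F jig [-0.29351188  0.74656054]
```

Request:
play_rows --rows '[[[0.8, 0, 0, 0.002, 0], [0.8, 0, 0, 0.004, 0], [0.8, 0, 0, 0.006, 0], [0.8, 0, 0, 0.008, 0], [0.8, 0, 0, 0.01, 0], [0.8, 0, 0, 0.011, 0], [0.8, 0, 0, 0.012, 0], [0.8, 0, 0, 0.012, 0]]]'

```text
time_s: 15.68
tcp_pos: [0.4406, 0.3901, 0.0433]
eef_rot: [-180.0, -0.0, -148.1]
contact_force: [-0.2, 0.3, -4.9]
gripper_width: 0.0297
gripper_force: 8.0
```

Request:
play_rows --rows '[[[0.8, 0, 0, 0.001, 0], [0.8, 0, 0, 0.002, 0], [0.8, 0, 0, 0.003, 0], [0.8, 0, 0, 0.004, 0], [0.8, 0, 0, 0.005, 0], [0.8, 0, 0, 0.005, 0], [0.8, 0, 0, 0.005, 0], [0.8, 0, 0, 0.005, 0]]]'

```text
time_s: 16.35
tcp_pos: [0.4409, 0.3903, 0.0423]
eef_rot: [180.0, 0.1, -148.1]
contact_force: [-3.6, -1.9, 8.6]
gripper_width: 0.0297
gripper_force: 8.0
```

Request:
play_rows --rows '[[[0.8, 0, 0, 0.002, 0], [0.8, 0, 0, 0.004, 0], [0.8, 0, 0, 0.004, 0], [0.8, 0, 0, 0.004, 0], [0.8, 0, 0, 0.002, 0], [0.54, 0, 0, 0.0, 0], [0.54, 0, 0, 0.0, 0], [0.54, 0, 0, 0.0, 0]]]'

```text
time_s: 17.02
tcp_pos: [0.4407, 0.3904, 0.0411]
eef_rot: [180.0, 0.0, -148.1]
contact_force: [1.4, 0.1, 0.0]
gripper_width: 0.0391
gripper_force: 0.0
```

Request:
play_rows --rows '[[[0.54, 0, 0, 0, 0], [0.54, 0, 0, 0, 0], [0.54, 0, 0, 0, 0], [0.54, 0, 0, 0, 0], [0.54, 0, 0, -0.01, 0], [0.54, 0, 0, -0.04, 0], [0.54, 0, 0, -0.08, 0], [0.54, 0, 0, -0.12, 0]]]'

```text
time_s: 17.68
tcp_pos: [0.4404, 0.3898, 0.1015]
eef_rot: [-180.0, -0.1, -148.1]
contact_force: [0.2, -0.4, -0.2]
gripper_width: 0.0401
gripper_force: 0.0
```

```bash
python3 - <<'E'
from h import *
st()
a=r.capture("side")[:,:,::-1];cv2.imwrite("pics/side6.png",a)
k=r.capture("top")[:,:,::-1];cv2.imwrite("pics/top6.png",k)
a=cv2.resize(a[190:320,275:395],None,fx=4.2,fy=4.2,interpolation=2);cv2.imwrite("pics/s6.png",a)
E
```

```text
{'time_s': 17.6833, 'tcp_pos': [0.4404, 0.3898, 0.1015], 'eef_rot': [-179.9647, -0.0615, -148.1101], 'contact_force': [0.2078, -0.4017, -0.2167], 'gripper_width': 0.0401, 'gripper_force': 0.0, 'joints': [60.5443, 18.7862, -19.7407, 0.0019, -51.5441, -118.6556]}
```

Request:
play_rows --rows '[[[0.3, 0, 0, -0.07, 0], [0, 0, 0, -0.15, 0], [0, 0, 0, -0.23, 0], [0, 0, 0, -0.29, 0], [0, -0.03, 0, -0.32, 0], [0, -0.09, 0, -0.33, 0], [0, -0.16, 0, -0.33, 0], [0, -0.22, 0, -0.33, 0]]]'

```text
time_s: 18.45
tcp_pos: [0.5353, 0.4492, 0.2671]
eef_rot: [179.9, 0.1, -148.1]
contact_force: [-0.6, 0.6, -0.6]
gripper_width: 0.0859
gripper_force: 0.0
```

```bash
python3 - <<'E'
from h import *
st();g=J(.1195,-.0006)
rows([[*g,.24,-148.16],[*g,.1727,-148.16]])
a=r.capture("side")[:,:,::-1];cv2.imwrite("pics/side6.png",a)
b=r.capture("top")[:,:,::-1][180:290,165:275]
a=cv2.resize(a[190:340,275:405],None,fx=3.3,fy=3.3,interpolation=2);b=cv2.resize(b,None,fx=3.3,fy=3.3,interpolation=2)
c=np.zeros((495,429+363,3),np.uint8);c[:,:429]=a;c[:363,429:]=b
cv2.imwrite("pics/s6.png",c)
E
```

```text
{'time_s': 18.45, 'tcp_pos': [0.5353, 0.4492, 0.2671], 'eef_rot': [179.9473, 0.1099, -148.0838], 'contact_force': [-0.6185, 0.5912, -0.6203], 'gripper_width': 0.0859, 'gripper_force': 0.0, 'joints': [55.9326, 21.6034, 7.4996, -0.0035, -75.7743, -114.0155]}
[-0.0167, -0.0011, 0.0542, 0.0009]
[-0.0167, -0.0011, 0.1888, 0.0009]
```

View pics/s6.png

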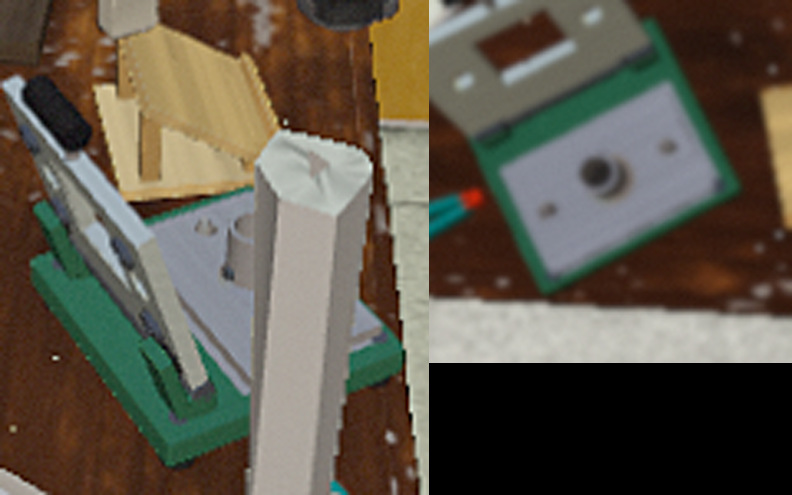

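The foot lies flat on the bed, with the pins showing in both holes (top crop (547,211) and (668,147)). The leaf is still on its stops. Next I grip the handle.

Request:
play_rows --rows '[[[0, -0.012, -0.001, 0.02, 0.001], [0, -0.0167, -0.001, 0.07, 0.001], [0, -0.0167, -0.001, 0.12, 0.001], [0, -0.0167, -0.001, 0.165, 0.001], [0, -0.0167, -0.001, 0.185, 0.001], [0, -0.0167, -0.001, 0.189, 0.001], [0.4, -0.0167, -0.001, 0.189, 0.001], [0.62, -0.0167, -0.001, 0.189, 0.001]]]' --squeeze 20

```text
time_s: 19.22
tcp_pos: [0.5418, 0.4527, 0.1731]
eef_rot: [180.0, 0.1, -148.2]
contact_force: [0.4, -0.8, 0.1]
gripper_width: 0.0793
gripper_force: 0.0
```

Request:
play_rows --rows '[[[0.62, 0, 0, 0, 0], [0.62, 0, 0, 0, 0], [0.62, 0, 0, 0, 0], [0.62, 0, 0, 0, 0], [0.62, 0, 0, 0, 0], [0.62, 0, 0, 0, 0], [0.62, 0, 0, 0, 0], [0.62, 0, 0, 0, 0]]]'

```text
time_s: 19.88
tcp_pos: [0.5415, 0.4522, 0.1717]
eef_rot: [-180.0, 0.0, -148.2]
contact_force: [-0.8, -0.9, 1.8]
gripper_width: 0.0436
gripper_force: 20.0
```

```bash
python3 - <<'E'
from h import *
st()
a=np.radians(JA);U=np.array([[np.cos(a),np.sin(a)],[-np.sin(a),np.cos(a)]])
p=r.get_state()["tcp_pos"];print(U@(p[:2]-J(.072))*1000,p[2]+.019-.045)
x0,z0=np.cos(1.88),np.sin(1.88)
for k,t in enumerate(np.linspace(1.88,0,33)):
    if k%8==0: b=t
    u=t-1.88/32
    print(k//8,k%8,round(.308*(np.cos(u)-np.cos(b)),4),round(.308*(np.sin(b)-np.sin(u)),4))
E
```

```text
{'time_s': 19.8833, 'tcp_pos': [0.5415, 0.4522, 0.1717], 'eef_rot': [-179.9942, 0.0132, -148.1948], 'contact_force': [-0.7769, -0.8561, 1.7961], 'gripper_width': 0.0436, 'gripper_force': 20.0008, 'joints': [55.6474, 25.3117, 0.721, 0.0117, -65.3995, -113.847]}
[45.99916054 -0.80056865] 0.14571845689382423
0 0 0.0174 -0.005
0 1 0.035 -0.009
0 2 0.0529 -0.0119
0 3 0.0709 -0.0138
0 4 0.089 -0.0146
0 5 0.1071 -0.0143
0 6 0.1251 -0.013
0 7 0.143 -0.0106
1 0 0.0178 0.0034
1 1 0.0353 0.0079
1 2 0.0525 0.0134
1 3 0.0694 0.0198
1 4 0.0859 0.0273
1 5 0.1019 0.0357
1 6 0.1174 0.0451
1 7 0.1323 0.0553
2 0 0.0143 0.0111
2 1 0.0279 0.023
2 2 0.0408 0.0357
2 3 0.0529 0.0491
2 4 0.0642 0.0633
2 5 0.0747 0.078
2 6 0.0843 0.0934
2 7 0.0929 0.1092
3 0 0.0077 0.0164
3 1 0.0145 0.0332
3 2 0.0202 0.0503
3 3 0.0249 0.0678
3 4 0.0286 0.0855
3 5 0.0313 0.1034
3 6 0.0329 0.1214
3 7 0.0334 0.1395
4 0 -0.0005 0.0181
```

Gripped at 43.6 mm. Swinging the leaf down along its arc.

Request:
play_rows --rows '[[[0.62, 0.012, 0, -0.004, 0], [0.62, 0.035, 0, -0.009, 0], [0.62, 0.053, 0, -0.012, 0], [0.62, 0.071, 0, -0.014, 0], [0.62, 0.089, 0, -0.0146, 0], [0.62, 0.107, 0, -0.0143, 0], [0.62, 0.125, 0, -0.013, 0], [0.62, 0.143, 0, -0.0106, 0]]]'

```text
time_s: 20.55
tcp_pos: [0.4799, 0.4138, 0.1769]
eef_rot: [-180.0, 0.0, -148.2]
contact_force: [3.0, -0.8, -0.7]
gripper_width: 0.0439
gripper_force: 20.0
```

Request:
play_rows --rows '[[[0.62, 0.018, 0, 0.0034, 0], [0.62, 0.0353, 0, 0.008, 0], [0.62, 0.0525, 0, 0.0134, 0], [0.62, 0.0694, 0, 0.02, 0], [0.62, 0.086, 0, 0.0273, 0], [0.62, 0.102, 0, 0.0357, 0], [0.62, 0.1174, 0, 0.045, 0], [0.62, 0.1323, 0, 0.0553, 0]]]'

```text
time_s: 21.22
tcp_pos: [0.4234, 0.3786, 0.1484]
eef_rot: [-180.0, -0.1, -148.2]
contact_force: [2.4, -4.6, 1.4]
gripper_width: 0.0439
gripper_force: 20.0
```

Request:
play_rows --rows '[[[0.62, 0.0143, 0, 0.011, 0], [0.62, 0.028, 0, 0.023, 0], [0.62, 0.041, 0, 0.0357, 0], [0.62, 0.053, 0, 0.049, 0], [0.62, 0.064, 0, 0.0633, 0], [0.62, 0.0747, 0, 0.078, 0], [0.62, 0.0843, 0, 0.0934, 0], [0.62, 0.093, 0, 0.109, 0]]]'

```text
time_s: 21.88
tcp_pos: [0.3839, 0.354, 0.0934]
eef_rot: [-180.0, -0.1, -148.2]
contact_force: [2.9, -5.0, -0.6]
gripper_width: 0.0438
gripper_force: 20.0
```

```bash
python3 - <<'E'
from h import *
st()
a=np.radians(JA);U=np.array([[np.cos(a),np.sin(a)],[-np.sin(a),np.cos(a)]])
p=r.get_state()["tcp_pos"];u=U@(p[:2]-J(.072))*1000;z=1000*(p[2]+.019-.045);print(u,z,np.hypot(u[0],z),np.arctan2(z,-u[0]))
E
```

```text
{'time_s': 21.8833, 'tcp_pos': [0.3839, 0.354, 0.0934], 'eef_rot': [-179.9622, -0.0905, -148.2169], 'contact_force': [2.9068, -5.015, -0.6228], 'gripper_width': 0.0438, 'gripper_force': 19.9991, 'joints': [64.219, 13.7695, -28.4701, -0.0224, -47.857, -122.4208]}
[-139.67174617   -1.05431269] 67.36733860780477 155.06951663765588 0.44940884037497664
```

Request:
play_rows --rows '[[[0.62, 0.007, -0.001, 0.016, 0], [0.62, 0.0135, -0.002, 0.033, 0], [0.62, 0.019, -0.002, 0.05, 0], [0.62, 0.0235, -0.002, 0.067, 0], [0.62, 0.027, -0.002, 0.085, 0], [0.62, 0.029, -0.002, 0.1, 0], [0.62, 0.0305, -0.002, 0.114, 0], [0.62, 0.031, -0.002, 0.124, 0]]]'

```text
time_s: 22.55
tcp_pos: [0.3708, 0.3458, 0.0311]
eef_rot: [180.0, -0.1, -148.2]
contact_force: [-5.1, -0.3, 0.5]
gripper_width: 0.044
gripper_force: 20.0
```

Request:
play_rows --rows '[[[0.62, 0, 0, 0.004, 0], [0.62, 0, 0, 0.007, 0], [0.62, 0, 0, 0.009, 0], [0.62, 0, 0, 0.011, 0], [0.62, 0, 0, 0.012, 0], [0.62, 0, 0, 0.013, 0], [0.62, 0, 0, 0.014, 0], [0.62, 0, 0, 0.014, 0]]]'

```text
time_s: 23.22
tcp_pos: [0.3708, 0.3457, 0.0245]
eef_rot: [180.0, -0.1, -148.2]
contact_force: [-6.6, -0.4, 0.6]
gripper_width: 0.0436
gripper_force: 20.0
```

Request:
play_rows --rows '[[[0.62, 0, 0, 0.001, 0], [0.62, 0, 0, 0.002, 0], [0.62, 0, 0, 0.003, 0], [0.62, 0, 0, 0.004, 0], [0.62, 0, 0, 0.005, 0], [0.62, 0, 0, 0.006, 0], [0.62, 0, 0, 0.006, 0], [0.62, 0, 0, 0.006, 0]]]'

```text
time_s: 23.88
tcp_pos: [0.3709, 0.3458, 0.0234]
eef_rot: [180.0, -0.1, -148.2]
contact_force: [-13.3, -4.8, 21.9]
gripper_width: 0.0436
gripper_force: 20.0
```

Request:
play_rows --rows '[[[0.62, 0, 0, -0.002, 0], [0.62, 0, 0, -0.002, 0], [0.3, 0, 0, -0.002, 0], [0, 0, 0, -0.002, 0], [0, 0, 0, -0.002, 0], [0, 0, 0, -0.002, 0], [0, 0, 0, -0.002, 0], [0, 0, 0, -0.002, 0]]]'

```text
time_s: 24.55
tcp_pos: [0.3723, 0.3463, 0.0235]
eef_rot: [180.0, 0.0, -148.2]
contact_force: [1.0, -0.7, 0.1]
gripper_width: 0.0782
gripper_force: 0.0
```

Request:
play_rows --rows '[[[0, 0, 0, -0.02, 0], [0, 0, 0, -0.06, 0], [0, 0, 0, -0.13, 0], [0, 0, 0, -0.2, 0], [0, 0, 0, -0.27, 0], [0, 0, 0, -0.34, 0], [0, 0, 0, -0.41, 0], [0, 0, 0, -0.45, 0]]]'

```text
time_s: 25.22
tcp_pos: [0.373, 0.3468, 0.2539]
eef_rot: [179.9, 0.3, -148.2]
contact_force: [0.4, 0.5, 0.3]
gripper_width: 0.0879
gripper_force: 0.0
```

Request:
play_rows --rows '[[[0, 0, -0.05, 0, 0], [0, 0, -0.11, 0, 0], [0, -0.02, -0.18, 0, 0], [0, -0.05, -0.25, 0, 0], [0, -0.08, -0.32, 0, 0], [0, -0.1, -0.38, 0, 0], [0, -0.11, -0.43, 0, 0], [0, -0.11, -0.45, 0, 0]]]'

```text
time_s: 25.88
tcp_pos: [0.5393, 0.1816, 0.2489]
eef_rot: [-180.0, -0.0, -148.3]
contact_force: [-0.8, 0.2, -0.2]
gripper_width: 0.0875
gripper_force: 0.0
```

```bash
python3 - <<'E'
from h import *
st()
k=r.capture("top")[:,:,::-1];s=r.capture("side")[:,:,::-1]
a=cv2.imread("pics/top0.png").astype(int);b=cv2.imread("pics/side0.png").astype(int)
# compare with the initial closed-leaf pictures: leaf + handle area, and bystanders
for n,x,y,R in(("top jig",a,k,(185,270,170,262)),("side jig",b,s,(240,320,283,350)),("side handle",b,s,(245,272,383,400)),("side rest",b,s,(185,240,300,360)),("side left things",b,s,(180,330,0,270)),("tape+tin",b,s,(120,200,340,400))):
    d=np.abs(x-y).max(2)[R[0]:R[1],R[2]:R[3]];print(n,(d>50).sum(),d.size,(d>50).nonzero()[0][:3])
E
```

```text
{'time_s': 25.8833, 'tcp_pos': [0.5393, 0.1816, 0.2489], 'eef_rot': [-179.9689, -0.0217, -148.3251], 'contact_force': [-0.7748, 0.1838, -0.161], 'gripper_width': 0.0875, 'gripper_force': 0.0, 'joints': [38.3267, 9.8095, -11.0129, 0.0303, -69.2028, -96.6626]}
top jig 2974 7820 [0 0 0]
side jig 49 5360 [15 15 16]
side handle 0 459 []
side rest 446 3300 [3 4 4]
side left things 0 40500 []
tape+tin 52 4800 [74 74 74]
```

```bash
python3 -c "
from plant import r
print(r.close_job())"
```

```text
the job is handed in; nothing more can be done
None
```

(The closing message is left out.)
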